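Find the compression probe among the tester's fixture cases

TASK

One of the three shut fixture cases holds the compression probe, a heavy steel cylinder 64 mm across and 36 mm high with a 22 mm stub on top that brings it to 50 mm; the other two hold low flat parts, a 13 mm thick disc and a 20 mm high rectangular base. Open the cases one at a time, shutting each wrong one fully again before you open another, and leave the case with the probe wide open, lid upright or leaning back, the probe still inside and the other two cases fully shut with their parts in them. Do not disturb the other things on the bench.

Things in the scene. Friction and masses are not known exactly. Their poses are not given: they have to be found in the camera images.
- case_1: grey fixture case, 110 (x) x 140 (y) x 60 mm high, 5 mm walls and floor, fixed to the bench; all three look alike and which part each holds differs from run to run (it stands on the floor within 12 mm of the case's centre). Origin: centre of its underside. x points from the lip side to the hinge side (the hinge side faces the robot), z up
- case_2: grey fixture case, 110 (x) x 140 (y) x 60 mm high, 5 mm walls and floor, fixed to the bench; all three look alike and which part each holds differs from run to run (it stands on the floor within 12 mm of the case's centre). Origin: centre of its underside. x points from the lip side to the hinge side (the hinge side faces the robot), z up
- case_3: grey fixture case, 110 (x) x 140 (y) x 60 mm high, 5 mm walls and floor, fixed to the bench; all three look alike and which part each holds differs from run to run (it stands on the floor within 12 mm of the case's centre). Origin: centre of its underside. x points from the lip side to the hinge side (the hinge side faces the robot), z up
- lid_1 (a joint): opening angle of the lid of case_1 in rad: 0 shut, grows as it opens, 1.57 upright, stop at 2.0 (leaning back). Flat grey lid 110 x 140 x 6 mm, no latch; its stiff friction hinge (0.2 N m plus the lid's weight, about 2 to 3 N at the lip) lets it stay at any angle where it is left, so it must be pushed all the way open and all the way shut
- lid_1_hinge (a point): hinge line of lid_1 at its middle, on the case's top rim at its +x wall, 60 mm above the bench, at the height of the shut lid's underside; the line runs along this frame's y
- lid_1_lip (a point): middle of the front lower edge of lid_1's thumb lip: a tongue 46 mm wide (y) and 6 mm thick that stands 22 mm out past the case's -x wall, in the lid's plane; 132 mm from the hinge line; nothing lies under it but the bench 60 mm below, so a fingertip leaning towards the case can hook under it and lift. The frame turns with the lid
- lid_2 (a joint): opening angle of the lid of case_2 in rad: 0 shut, grows as it opens, 1.57 upright, stop at 2.0 (leaning back). Flat grey lid 110 x 140 x 6 mm, no latch; its stiff friction hinge (0.2 N m plus the lid's weight, about 2 to 3 N at the lip) lets it stay at any angle where it is left, so it must be pushed all the way open and all the way shut
- lid_2_hinge (a point): hinge line of lid_2 at its middle, on the case's top rim at its +x wall, 60 mm above the bench, at the height of the shut lid's underside; the line runs along this frame's y
- lid_2_lip (a point): middle of the front lower edge of lid_2's thumb lip: a tongue 46 mm wide (y) and 6 mm thick that stands 22 mm out past the case's -x wall, in the lid's plane; 132 mm from the hinge line; nothing lies under it but the bench 60 mm below, so a fingertip leaning towards the case can hook under it and lift. The frame turns with the lid
- lid_3 (a joint): opening angle of the lid of case_3 in rad: 0 shut, grows as it opens, 1.57 upright, stop at 2.0 (leaning back). Flat grey lid 110 x 140 x 6 mm, no latch; its stiff friction hinge (0.2 N m plus the lid's weight, about 2 to 3 N at the lip) lets it stay at any angle where it is left, so it must be pushed all the way open and all the way shut
- lid_3_hinge (a point): hinge line of lid_3 at its middle, on the case's top rim at its +x wall, 60 mm above the bench, at the height of the shut lid's underside; the line runs along this frame's y
- lid_3_lip (a point): middle of the front lower edge of lid_3's thumb lip: a tongue 46 mm wide (y) and 6 mm thick that stands 22 mm out past the case's -x wall, in the lid's plane; 132 mm from the hinge line; nothing lies under it but the bench 60 mm below, so a fingertip leaning towards the case can hook under it and lift. The frame turns with the lid
- marker: bystander: white marker pen with a black cap lying on the bench, 130 x 15 mm. Origin: centre of its underside
- weight: bystander: knobbed steel calibration weight, 38 mm across, 43 mm high. Origin: centre of its underside
- tape: bystander: roll of pale tape lying flat, 80 mm across, 24 mm high. Origin: centre of its underside
- mouse: bystander: black computer mouse 105 x 60 x 32 mm. Origin: centre of its underside
There are look-alikes about, which are no part of the job. Leave any brown or pink look-alike of the case_1 alone. What is shaped like the case_3 but brown is not meant.

How it is judged:
At the end, for the whole second after the job is handed in: The case on whose floor the probe rests (known by its weight, more than 3.2 N; the low parts weigh under 2 N) has its lid at more than 1.3 rad; the other two lids are within 0.06 rad of shut with their parts inside; all lids at rest (((contact force between case_1 and anything else above 3.2 N and value of joint lid_1 above 1.3 rad and value of joint each of lid_2, lid_3 below 0.06 rad) or (contact force between case_2 and anything else above 3.2 N and value of joint lid_2 above 1.3 rad and value of joint each of lid_1, lid_3 below 0.06 rad) or (contact force between case_3 and anything else above 3.2 N and value of joint lid_3 above 1.3 rad and value of joint each of lid_1, lid_2 below 0.06 rad)) and contact force between each of case_1, case_2, case_3 and anything else above 0.6 N and velocity of joint lid_1 between -0.05 and 0.05 rad/s and velocity of joint lid_2 between -0.05 and 0.05 rad/s and velocity of joint lid_3 between -0.05 and 0.05 rad/s); the robot touches nothing.
It fails at once if two lids are more than 0.3 rad open at the same time (value of joint each of lid_1, lid_2 above 0.3 rad or value of joint each of lid_1, lid_3 above 0.3 rad or value of joint each of lid_2, lid_3 above 0.3 rad).
It fails at once if a bystander is moved by more than 30 mm (distance of any of marker, weight, tape, mouse from where it was at the start of the episode above 0.03 m).
It also fails if it takes over 72 s, if anything falls off the work surface, if the arm or the gripper's body presses on something with over 40 N, if the wrist force passes 120 N, or if a joint passes its speed limit or range.

ROBOT

A 7-joint arm with a two-finger parallel gripper is mounted at the origin on the work surface. World frame = base frame: x ahead of the robot, y to its left, z up, the work surface at z = 0. Lengths are in m, angles in rad, forces in N, time in s.
With the tool pointing down it reaches from about 0.4 to 0.925 m from the base axis. Payload 4.1 kg.
Tool frame: the origin (TCP) lies at the very end of the fingers, on their centre line; the grasp point (between the pads) lies 19 mm behind it; z points along the fingers, y is the line along which they close (so a half turn about z gives the same grasp; the last joint's range is limited). The gripper opens to 85 mm and grips with 20 to 120 N. Pads are 22 mm wide; open, the fingers measure 114 mm over their backs; the gripper's body (76 mm by 85 mm) begins 54 mm behind the grasp point. The pads swing forward as they close: fully open they stand 13 mm farther back than shut.
Start: joints at [-0.099, 0.398, 0.045, 1.537, -0.019, 1.207, -0.051], TCP at [0.65, 0, 0.231] pointing down, gripper open.
Joint ranges: [-2.82, 2.82], [-0.49, 2.23], [-1.37, 1.46], [0, 2.46], [-1.36, 4.5], [0.23, 2], [-2.94, 2.94]. Speed limits (rad/s): [2.57, 2.57, 3.14, 3.14, 3.14, 3.14, 3.14].

INTERFACE

Orientations are given as a unit quaternion [w, x, y, z].
In Python, from cell import robot gives the robot as it stands. The module is installed in compiled form; this text tells all that it offers.
- The arm moves only by the tool play_rows, never from a script. Its arguments are lists of equal length, an entry for each row: "offset": the shift along the tool's x, y, z in m, a list of three; "spin": the turn about the tool's z in degrees; "hand": the opening, from -1 (shut) to 1 (fully open). In form: {"offset": [[tx, ty, tz], ...], "spin": [spin, ...], "hand": [hand, ...]}. A call has 1 to 20 rows; each row is the pose to reach, as a shift and turn from the pose commanded when the call began, along the tool's axes at that moment; what a row does not reach only later rows make up. A row lasts 1/8 s, in which the tool goes at most 62.5 mm and 10.7 degrees, less where a joint would pass 70% of its speed; a pose out of reach is approached as far as the arm can. A call with a gripper value outside its range is refused whole. The fingers move at their own pace and stop on an object; "squeeze" is the grip in N (left out, the last holds). Time passes only in rows, so rows that repeat a pose let the fingers close. It gives the time, the measured TCP pose, the force, the opening and the grip force at its end, in the units of the state.
- robot.get_state(): the state, without advancing time (a new reading comes with each control period).
- robot.snapshot(name): name is "scene" or "side" or "wrist"; returns (picture, depth): 480x640x3 uint8, red, green, blue; 480x640 float32, m along the optical axis (not along the pixel's ray), 0 where there is no reading.
- robot.get_calibration(name): a dict with "fx", "fy", "cx", "cy" (pixels), "origin" and "rotation" of the camera in the world. Camera axes: x right, y down, z forward; pixel columns grow to the right and rows downward; lengths in m; the calibration is good to about 2 mm. A picture is of the moment at which its call begins: read the wrist's pose just before it. get_calibration takes no time and is no camera call; for the wrist camera it gives the pose at the moment of the call.
- robot.job_done(): hands the job in; it is judged then, once.
The state is a dict: "time": time; "q": joint angles; "dq": joint speeds; "joint_efforts": joint torques, N m; "tool_pos": TCP position; "tool_rot": TCP orientation; "contact_force": force on the tool from outside, world axes, zero at the start; "moment": the same for the moment, N m; "width": finger opening in m; "grasp_force": force on a finger pad.
Only numpy, scipy, OpenCV 4.12 (cv2) and the standard library are available. Lean on these libraries where they do the work, as an engineer would, in place of code of your own. Each camera call takes 0.05 s, during which the arm holds its last target. There are 200 camera calls.

## Working session

There is one attempt and no reset: what is moved stays moved. The work goes in short steps, Python scripts to look and compute and a tool call to move; the robot and the scene stay as the last step left them, time stands still between calls to the robot, and variables do not carry over. Pictures are saved under pics/ and viewed, at most 10 in all, crops included, and the job is handed in when it is done.

Besides the shell and the picture viewer there is one more tool, called after "Call:" as name(argument=value, ...) on one line, values as JSON. play_rows: Moves the arm, as the interface text tells. Its arguments: {"type":"object","properties":{"offset":{"type":"array","items":{"type":"array","items":{"type":"number"}}},"spin":{"type":"array","items":{"type":"number"}},"hand":{"type":"array","items":{"type":"number"}},"squeeze":{"type":"number"}},"required":["offset","spin","hand"]}

```bash
mkdir -p pics
cat > h.py <<'E'
from cell import robot
import numpy as np, cv2
def snap(n,f):
    c=robot.get_calibration(n); im,d=robot.snapshot(n)
    cv2.imwrite('pics/'+f+'.png',im[:,:,::-1]); np.savez('pics/'+f+'.npz',d=d,im=im,o=c['origin'],R=c['rotation'],k=[c['fx'],c['fy'],c['cx'],c['cy']])
def cloud(f):
    z=np.load('pics/'+f+'.npz'); d=z['d'];fx,fy,cx,cy=z['k']
    v,u=np.mgrid[:480,:640]; P=np.stack([(u-cx)/fx*d,(v-cy)/fy*d,d],-1)@z['R'].T+z['o']
    P[d==0]=np.nan; return P,z['im']
E
python3 - <<'E'
from h import *
print(robot.get_state())
snap('scene','s0');snap('side','d0')
for f in('s0','d0'):
    z=np.load(f'pics/{f}.npz');print(z['o'],z['R'].round(3).tolist(),z['k'])
a=[cv2.imread(f'pics/{f}.png') for f in('s0','d0')]
E
```

```text
{'time': 0.0, 'q': array([-0.09899344,  0.39918289,  0.04504266,  1.53785966, -0.01868759,
        1.20685914, -0.05068044]), 'dq': array([ 1.49358640e-05,  6.77934937e-04,  9.42495170e-04,  8.00491706e-04,
       -1.73417337e-04,  1.34213287e-04,  5.55971205e-04]), 'joint_efforts': array([-9.65094187e-04, -4.75129580e+01,  1.36406265e+00, -2.54227209e+01,
        1.14684159e-02,  9.53188282e-03,  3.56541250e-05]), 'tool_pos': array([6.49389474e-01, 9.44278245e-06, 2.30278552e-01]), 'tool_rot': array([-6.13710193e-04,  7.07063415e-01,  7.07149515e-01, -7.17138020e-04]), 'contact_force': array([ 0.18286174, -1.06095736, -0.49564516]), 'moment': array([-0.00679985, -0.07248306, -0.00312845]), 'grasp_force': 0.0, 'width': 0.08544181342549453}
[ 1.24935158 -0.60352346  1.04659765] [-0.33, 0.821, 0.436, -0.163] [613.86145483 613.86145483 316.06195975 237.32591756]
[-0.05309082  1.01106774  0.90186764] [0.112, -0.206, 0.86, -0.453] [559.38685878 559.38685878 323.20973017 241.74617409]
```

View pics/s0.png

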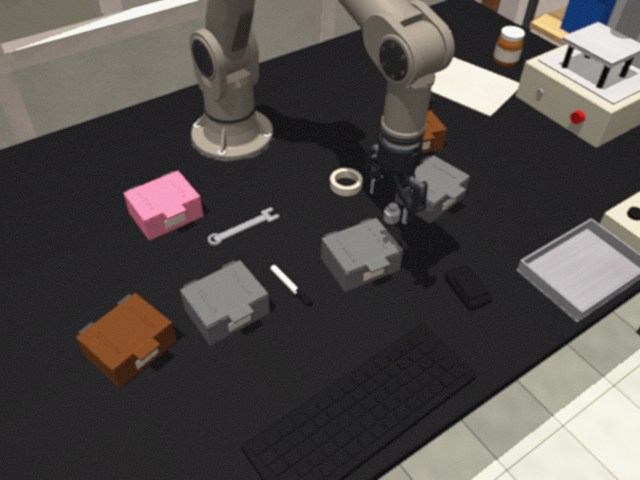

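View pics/d0.png

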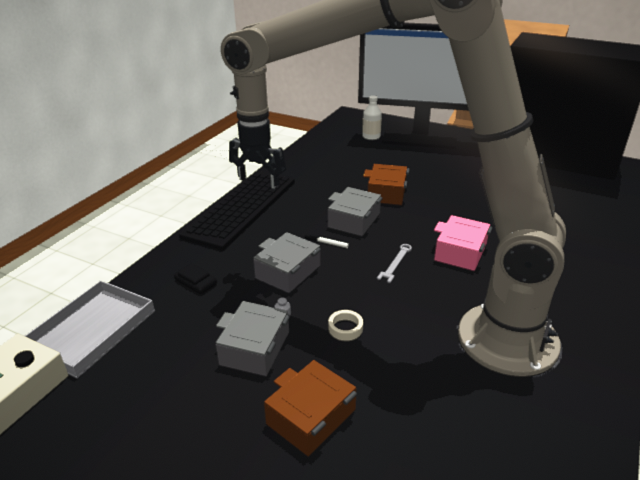

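```bash
python3 - <<'E'
import h
from h import *
from scipy.spatial.transform import Rotation as Ro
E
sed -i "s/@z\['R'\].T/@Rm(z['R']).T/; 1i from scipy.spatial.transform import Rotation as Ro\ndef Rm(r):\n    r=np.asarray(r); return r if r.ndim==2 else Ro.from_quat(r[[1,2,3,0]]).as_matrix()" h.py
python3 - <<'E'
from h import *
for f in('s0','d0'):
    P,im=cloud(f); hsv=cv2.cvtColor(im,cv2.COLOR_RGB2HSV)
    m=((hsv[...,1]<60)&(P[...,2]>.057)&(P[...,2]<.075)&(P[...,0]>.25)&(P[...,0]<1.0)&(abs(P[...,1])<.75)).astype(np.uint8)
    m=cv2.morphologyEx(m,cv2.MORPH_OPEN,np.ones((3,3)))
    n,l,s,c=cv2.connectedComponentsWithStats(m)
    for i in range(1,n):
        if s[i,4]<300: continue
        p=P[l==i]; h=p[:,:2].astype(np.float32)
        r=cv2.minAreaRect(h*1000)
        # grid outline: fit case rect + lip by max coverage
        from scipy.optimize import minimize
        def inside(t):
            cx,cy,a=t; d=h-[cx,cy]; x=d@[np.cos(a),np.sin(a)]; y=d@[-np.sin(a),np.cos(a)]
            e=np.maximum(np.maximum(abs(x)-.055,abs(y)-.07),0); e2=np.maximum(np.maximum(abs(x+.066)-.011,abs(y)-.023),0)
            return 1e6*np.mean(np.minimum(e,e2)**2)
        best=None
        c0=h.mean(0)
        a0=np.arctan2(-c0[1],-c0[0])
        for da in np.arange(-.9,.91,.3):
            a=a0+da
            q=minimize(inside,[c0[0]+.008*np.cos(a),c0[1]+.008*np.sin(a),a],method='Nelder-Mead',options=dict(initial_simplex=[[c0[0],c0[1],a],[c0[0]+.01,c0[1],a],[c0[0],c0[1]+.01,a],[c0[0],c0[1],a+.1]]))
            if best is None or q.fun<best.fun: best=q
        t=best.x; lip=t[:2]-.132*0-np.array([np.cos(t[2]),np.sin(t[2])])*.077
        print(f,s[i],np.round(np.median(p[:,2]),4),np.round(r,1).tolist() if 0 else r,'fit',t.round(4),'deg',np.degrees(t[2]).round(1),best.fun.round(2),'lip',lip.round(3),np.hypot(*lip).round(3))
P,im=cloud('s0')
for n,(u,v) in dict(weight=(391,211),knob=(385,237),mk1=(273,268),mk2=(306,300),mouse=(468,287),tape=(346,173),fl=(372,185),tray=(560,260)).items(): print(n,P[v,u].round(3))
E
```

```text
s0 [ 416  157   54   49 1564] 0.068 ((506.10394287109375, 284.04119873046875), (137.32974243164062, 148.2820281982422), 13.561020851135254) fit [ 0.4971  0.2822 -2.9473] deg -168.9 0.26 lip [0.573 0.297] 0.645
s0 [604 193  36  49 800] 0.0699 ((824.6879272460938, 569.9729614257812), (76.65538024902344, 160.31814575195312), 36.3890266418457) fit [ 0.8509  0.5921 -3.1329] deg -179.5 0.0 lip [0.928 0.593] 1.101
s0 [ 323  219   80   55 2780] 0.0677 ((579.41845703125, 5.7044525146484375), (143.46937561035156, 142.30088806152344), 82.89044952392578) fit [ 0.5712  0.006  -3.2643] deg -187.0 0.38 lip [ 0.648 -0.003] 0.648
s0 [ 181  261   87   66 3424] 0.0678 ((530.5175170898438, -305.7923583984375), (144.11717224121094, 141.35397338867188), 1.1709526777267456) fit [ 0.5213 -0.3062  3.1596] deg 181.0 0.33 lip [ 0.598 -0.305] 0.671
d0 [ 329  187   53   31 1104] 0.0665 ((529.8667602539062, -305.5776062011719), (150.93443298339844, 143.75875854492188), 89.70182037353516) fit [ 0.5185 -0.3042  3.1682] deg 181.5 0.65 lip [ 0.595 -0.302] 0.668
d0 [ 254  233   67   41 1657] 0.0667 ((580.1968994140625, 7.295005798339844), (145.57363891601562, 145.9725341796875), 82.3754653930664) fit [ 0.5685  0.0086 -3.2649] deg -187.1 0.68 lip [ 0.645 -0.001] 0.645
d0 [ 216  301   74   55 2700] 0.0668 ((505.30023193359375, 284.4412841796875), (143.6602783203125, 146.61172485351562), 9.938971519470215) fit [ 0.4934  0.2834 -2.9725] deg -170.3 0.44 lip [0.569 0.296] 0.642
d0 [   0  334   61   73 2238] 0.0702 ((869.0009155273438, 602.4019165039062), (144.05101013183594, 136.54571533203125), 89.35739135742188) fit [ 0.8614  0.6001 -3.0858] deg -176.8 3.52 lip [0.938 0.604] 1.116
weight [0.501 0.151 0.031]
knob [0.583 0.062 0.065]
mk1 [ 0.485 -0.169  0.014]
mk2 [ 0.602 -0.16   0.02 ]
mouse [0.772 0.139 0.033]
tape [0.316 0.156 0.013]
fl [ 0.601 -0.011  0.268]
tray [0.817 0.393 0.003]
```

Call:
play_rows(offset=[[0,-0.003,0.02],[0,-0.006,0.04],[0,-0.009,0.06],[0,-0.012,0.08],[-0.001,-0.012,0.09],[-0.001,-0.012,0.1],[-0.001,-0.012,0.11],[-0.001,-0.012,0.12],[-0.001,-0.012,0.13],[-0.001,-0.012,0.13],[-0.001,-0.012,0.13]], spin=[10,20,30,40,50,60,70,80,90,97,97], hand=[1,1,1,1,1,1,1,1,1,1,1])

```text
time: 1.48
tool_pos: [0.6376, -0.0008, 0.1007]
tool_rot: [0.0, 0.998, -0.06, -0.001]
contact_force: [0.3, 0.2, 0.7]
width: 0.0855
grasp_force: 0.0
```

Call:
play_rows(offset=[[0,0,0.02],[0,0,0.04],[0,0,0.052],[0,0,0.052],[0,0,0.052],[0,0,0.052],[0,0,0.052],[0,0,0.052],[0,0,0.052]], spin=[0,0,0,0,0,0,0,0,0], hand=[1,1,1,1,-1,-1,-1,-1,-1], squeeze=25)

```text
time: 2.6
tool_pos: [0.6383, -0.0012, 0.0499]
tool_rot: [0.0, 0.998, -0.061, 0.0]
contact_force: [1.2, -1.7, 4.7]
width: 0.0451
grasp_force: 27.8
```

Call:
play_rows(offset=[[-0.001,0,-0.012],[-0.003,0,-0.024],[-0.006,0,-0.036],[-0.011,0,-0.048],[-0.0165,0,-0.0585],[-0.023,0,-0.069],[-0.031,0,-0.0785],[-0.031,0,-0.0785]], spin=[0,0,0,0,0,0,0,0], hand=[-1,-1,-1,-1,-1,-1,-1,-1])

```text
time: 3.6
tool_pos: [0.6078, 0.0024, 0.1298]
tool_rot: [-0.0, 0.998, -0.061, 0.001]
contact_force: [3.5, -3.2, 1.8]
width: 0.0454
grasp_force: 33.7
```

Run:
```python
from h import *
snap('scene','s1');snap('wrist','w1')
a=cv2.imread('pics/s1.png')[130:350,260:500]; a=cv2.resize(a,None,fx=2,fy=2)
b=cv2.resize(cv2.imread('pics/w1.png'),(320,240)); c=np.zeros((440,800,3),np.uint8);c[:,:480]=a;c[:240,480:]=b
cv2.imwrite('pics/c1.png',c)
```

```text
(no output)
```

View pics/c1.png

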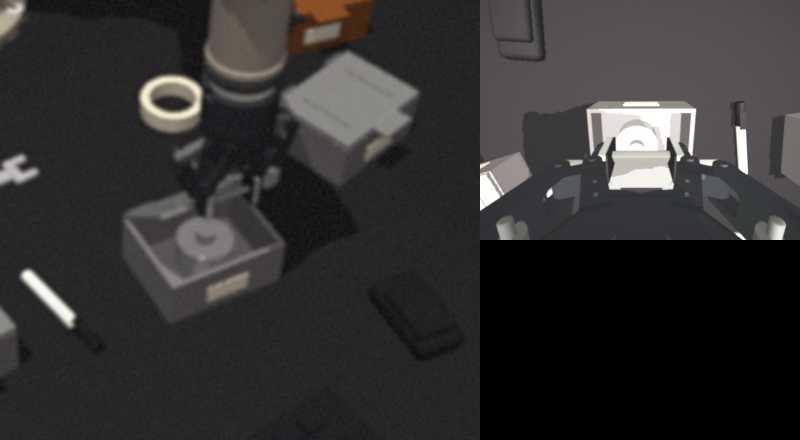

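The open case shows a round part with a central stub at scene pixel (362,248). I'll check its height from the depth image.

Run:
```python
from h import *
P,im=cloud('s1')
c=np.array([.570,.007]);u=np.array([np.cos(np.radians(-7)),np.sin(np.radians(-7))]);n=np.array([-u[1],u[0]])
L=(P[...,:2]-c); x=L@u;y=L@n
for v in range(236,264,2): print(v,[ '%d,%d,%d'%(1e3*x[v,w],1e3*y[v,w],1e3*P[v,w,2]) for w in range(344,382,6)])
P,im=cloud('w1');L=(P[...,:2]-c); x=L@u;y=L@n
m=(abs(x)<.045)&(abs(y)<.06)&(P[...,2]<.056)
print(m.sum(),np.histogram(P[...,2][m],bins=np.arange(-.01,.065,.005)))
```

```text
236 ['22,-61,139', '28,-50,140', '-50,17,32', '44,-32,146', '-45,47,23', '-49,67,9', '-24,65,35']
238 ['26,-62,137', '-50,1,34', '-47,16,29', '46,-33,143', '-46,48,15', '-43,63,10', '-21,64,31']
240 ['-48,-15,37', '-47,0,30', '-31,5,43', '-26,18,42', '-23,32,38', '-40,61,8', '-23,66,22']
242 ['-49,-14,29', '-48,1,22', '-26,2,43', '-10,8,55', '-16,28,40', '-34,58,8', '-17,62,22']
244 ['-44,-16,27', '-25,-12,44', '-19,0,44', '-4,4,57', '-10,24,41', '-3,36,42', '-19,64,13']
246 ['-46,-14,18', '-23,-14,41', '-16,-3,43', '0,1,56', '-4,21,42', '1,32,43', '-18,64,7']
248 ['-48,-13,9', '-16,-18,43', '-12,-5,41', '4,0,55', '-1,19,39', '7,28,44', '-12,60,8']
250 ['-43,-16,8', '-8,-22,46', '-6,-8,42', '3,0,47', '4,15,40', '11,26,42', '-7,58,7']
252 ['-40,-17,6', '-6,-24,43', '1,-13,45', '3,0,40', '12,10,44', '15,24,40', '-2,54,7']
254 ['-34,-21,6', '-5,-24,38', '3,-14,41', '9,-2,42', '15,8,42', '21,21,41', '0,53,5']
256 ['-28,-24,7', '-3,-25,33', '8,-16,40', '13,-4,40', '20,6,41', '25,19,39', '5,50,3']
258 ['-23,-27,7', '-2,-25,27', '13,-20,42', '18,-8,40', '26,2,42', '31,14,42', '11,46,5']
260 ['-21,-27,2', '0,-25,22', '14,-19,35', '24,-11,41', '29,0,40', '25,20,26', '55,13,61']
262 ['-13,-33,7', '-2,-24,13', '11,-17,24', '22,-9,31', '27,3,29', '52,0,57', '57,12,57']
9704 (array([   0,    0, 5330,  142,  110,  119,  133,  130,  144, 2615,  487,
         81,  411,    2]), array([-0.01 , -0.005,  0.   ,  0.005,  0.01 ,  0.015,  0.02 ,  0.025,
        0.03 ,  0.035,  0.04 ,  0.045,  0.05 ,  0.055,  0.06 ]))
```

The part is 36 mm high with a stub reaching 50 mm above the floor, so this is the probe. I'll release the lip and push this lid upright.

Call:
play_rows(offset=[[0,0,0],[0,0,0],[0,0,0],[0,0,0],[0.015,0,0],[0.04,0,0],[0.045,0,0.01],[0.045,0,0.014],[0.045,0,0.014],[0.045,0,0.014],[0.045,0,0.014],[0.045,0,0.014],[0.045,0,0.014]], spin=[0,0,0,0,0,0,0,0,0,0,0,0,0], hand=[1,1,1,1,1,1,-1,-1,-1,-1,-1,-1,-1])

```text
time: 5.32
tool_pos: [0.652, -0.0026, 0.114]
tool_rot: [-0.0, 0.998, -0.061, 0.0]
contact_force: [0.1, -0.0, -0.3]
width: 0.0001
grasp_force: 0.0
```

Call:
play_rows(offset=[[-0.015,0,0],[-0.025,0,0],[-0.034,0,-0.011],[-0.044,0,-0.019],[-0.055,0,-0.027],[-0.066,0,-0.034],[-0.078,0,-0.039],[-0.091,0,-0.043],[-0.104,0,-0.046],[-0.117,0,-0.048],[-0.13,0,-0.048],[-0.142,0,-0.048],[-0.146,0,-0.048],[-0.146,0,-0.048],[-0.1,0,-0.048],[-0.06,0,-0.1],[-0.03,0,-0.14],[-0.03,0,-0.14]], spin=[0,0,0,0,0,0,0,0,0,0,0,0,0,0,0,0,0,0], hand=[-1,-1,-1,-1,-1,-1,-1,-1,-1,-1,-1,-1,-1,-1,-1,-1,-1,-1])

```text
time: 7.58
tool_pos: [0.626, 0.0004, 0.2571]
tool_rot: [0.0, 0.998, -0.061, 0.004]
contact_force: [-0.1, 0.4, -0.4]
width: 0.0002
grasp_force: 0.0
```

Run:
```python
from h import *
snap('scene','s2')
snap('side','d2')
for f in('s2','d2'):
    P,im=cloud(f)
    c=np.array([.570,.007]);u=np.array([np.cos(np.radians(-7)),np.sin(np.radians(-7))]);n=np.array([-u[1],u[0]])
    L=P[...,:2]-c;x=L@u;y=L@n;z=P[...,2]
    m=(z>.075)&(z<.2)&(x>-.15)&(x<.03)&(abs(y)<.065)
    if m.sum()>20:
        k=np.polyfit(z[m],x[m],1);print(f,m.sum(),'tilt from vertical back(deg)',np.degrees(np.arctan(-k[0])),z[m].max(),np.percentile(x[m],[5,50,95]))
a=cv2.imread('pics/s2.png')[130:350,240:490]; b=cv2.imread('pics/d2.png')[150:370,200:350]
cv2.imwrite('pics/c2.png',cv2.resize(np.hstack([a,b]),None,fx=2,fy=2)); print(robot.get_state()['contact_force'])
```

```text
s2 2199 tilt from vertical back(deg) 12.864599061515236 0.19280407027311508 [-0.08009133 -0.06779392 -0.05622352]
d2 837 tilt from vertical back(deg) 11.929234406401308 0.1910568920821224 [-0.08427034 -0.07361526 -0.06227927]
[-0.22956013 -0.09266151 -0.23763855]
```

View pics/c2.png

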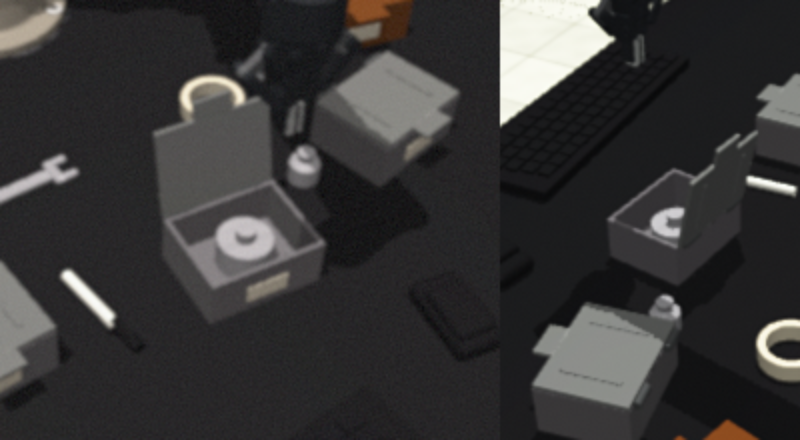

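The picture shows the lid leaning back about 12° past upright, roughly 1.78 rad, with its upright edge near crop (215,150). The probe is still inside at about (245,240), the other two cases are shut, and the arm is clear.

```bash
python3 -c "
from h import *
print(robot.job_done())"
```

```text
the job is handed in; nothing more can be done
None
```

I handed the job in: the first case I opened, the middle one, held the probe, and its lid now leans back at about 1.78 rad with the probe inside; I never touched the other two cases, the bystanders look unmoved, the arm stands clear, and no verdict came back.

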